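# Hang the wide hand taper on the spring-balanced tool arm

### The job

Pick up the wide hand taper by its handle and hang it by the handle bar in the twin hooks of the spring-balanced arm. Ease the weight onto the arm gently, without forcing it, until the spring carries the whole taper and it has settled, and only then let go, so that the arm neither drops nor jumps as you release. Leave the slim taper and everything else on the bench where it is.

Things in the scene. Friction and masses are not known exactly. Their poses are not given: they have to be found in the camera images.
- taper: Wide hand taper, upright on the bench: shoe 140 x 84 mm, brown tape roll 84 mm across and 72 mm wide (axis along y), bow handle over it, 167 mm high in all. Origin: centre of the underside; x along shoe and handle bar, z up. Weighs 0.35 to 0.9 kg by the tape left, not known beforehand, centred under the bar's middle within 5 mm. May hang either way round.
- taper_bar (a point): Middle of the wide taper's handle bar, on its axis, 156 mm above the underside; axes as the taper. Bar: black, round, 22 mm thick, along x. Its 12 mm uprights stand at x = -58 and +58 mm, leaving 104 mm free between them. The roll's top is 62 mm below the bar's axis.
- slim_taper: Slim hand taper: same shape and height, but its roll is only 34 mm and its shoe 46 mm wide; stays where it stands. Origin: centre of the underside. The two tapers may stand in each other's place.
- balancer: Spring-balanced arm. Origin: centre of the underside of its 110 mm square base, bolted to the bench. A post carries a swivel yoke (vertical axis through the origin); from pivots 30 mm out, two parallel links 220 mm long carry the hanger, which so stays level. At swivel 0 the arm points along the body's -x. Nothing on it is higher than 355 mm.
- cradle (a point): Centre of the handle bar when seated: midway between the two hooks at the arm's end, moving with the arm. z up; x level, back towards the post; y level, across the arm, parallel to a hung bar. Unloaded 305 mm above the bench. A seated bar has about 2 mm of play each way along x. A cross bar 84 mm wide holds the hooks, 75 mm behind (x = +75 mm).
- hook_tip (a point): Top of the tip of the hook at the cradle's y = +34 mm (the other is at y = -34 mm); x = -23, z = +18 mm from the cradle. Hooks: 8 mm round rod, level from the cross bar (top at z = +18 mm), then a trough (mouth 38 mm clear, rod's top 11 and underside 19 mm below the cradle), then the tip. They pass through the window between bar and roll; the bar's axis clears the tips 29 mm above the cradle.
- lift (a joint): Sinking of the arm, rad: 0 unloaded, against its top stop; link elevation = 0.30 - lift; bottom stop 0.70. Cradle height changes by 0.22 m x (sin(0.30-lift) - sin 0.30), its distance from the post by 0.22 m x (cos(0.30-lift) - cos 0.30). Starts to sink at 2.6 N, then about 21 mm per N; settles in about 1.5 s. With the taper it rests between 0.1 and 0.6, by weight.
- swivel (a joint): Swing of the arm about the post, rad, anticlockwise from above positive, -0.5 to 0.5; no spring, slight friction; stands still unless pushed.
- tape_roll: loose roll of brown tape lying flat, 104 mm diameter, 48 mm high; origin under its centre; stays
- cutter: small box cutter lying on the bench, 100 x 30 x 18 mm; stays
- pen_cup: pen cup, 68 mm diameter, with pens 140 mm high; stays
Mind the look-alikes: they are no part of the job. What is shaped like the taper but blue is not meant.

How it is judged:
By the outcome, as a careful person would: the job done as asked, in the order asked, and still so for the second after the job is handed in, with the robot touching nothing.
It also fails if it takes over 67 s, if anything falls off the work surface, if the arm or the gripper's body presses on something with over 40 N, if the wrist force passes 120 N, or if a joint passes its speed limit or range.

### The arm

A 7-joint arm with a two-finger parallel gripper is mounted at the origin on the work surface. World frame = base frame: x ahead of the robot, y to its left, z up, the work surface at z = 0. Lengths are in m, angles in rad, forces in N, time in s.
With the tool pointing down it reaches from about 0.35 to 0.9 m from the base axis. Payload 8.1 kg.
Tool frame: the origin (TCP) lies midway between the tips of the shut fingers; the grasp point (between the pads) lies 19 mm behind it; z points along the fingers, y is the line along which they close (so a half turn about z gives the same grasp; the last joint's range is limited). The gripper opens to 92 mm and grips with 3 to 60 N. Pads are 19 mm wide; open, the fingers measure 130 mm over their backs; the gripper's body (75 mm by 190 mm) begins 47 mm behind the grasp point.
Start: joints at [-0.103, 0.434, 0.025, 1.573, -0.012, 1.134, -0.075], TCP at [0.625, -0, 0.227] pointing down, gripper open.
Joint ranges: [-2.62, 2.62], [-0.44, 2.09], [-1.27, 1.32], [0.08, 2.57], [-1.32, 4.46], [0.12, 2], [-2.74, 2.74]. Speed limits (rad/s): [2.22, 2.22, 3.01, 3.01, 3.14, 3.14, 3.14].

### API

Orientations are given as a rotation vector (axis times angle).
In Python, from cell import arm gives the robot as it stands.
- The arm moves only by the tool carry_out, never from a script. Its arguments are lists of equal length, an entry for each row: "claw": the finger opening in cm, from 0 to 9.18; "delta_pos": the shift along the tool's x, y, z in cm, a list of three; "angular": the turn, a rotation vector about the tool's x, y, z in rad, a list of three. In form: {"claw": [claw, ...], "delta_pos": [[dx, dy, dz], ...], "angular": [[ax, ay, az], ...]}. A call has 1 to 20 rows; each row shifts and turns the commanded pose from where the row before left it, along the tool's axes as they then stand; what a row does not reach is not made up. A row lasts 1/10 s, in which the tool goes at most 50 mm and 8.59 degrees, less where a joint would pass 70% of its speed; a pose out of reach is approached as far as the arm can. A call with a gripper value outside its range is refused whole. The fingers move at their own pace and stop on an object; "force" is the grip in N (left out, the last holds). Time passes only in rows, so rows that do not move let the fingers close. It gives the time, the measured TCP pose, the force, the opening and the grip force at its end, in the units of the state.
- arm.observe(): the state, without advancing time (a new reading comes with each control period).
- arm.get_image(name): name is "scene" or "side" or "wrist"; returns a dict with "frame" (420x560x3 uint8, red, green, blue), "mtx" (3x3 intrinsics, pixels), "T" (4x4, takes a point from camera to world coordinates). Camera axes: x right, y down, z forward; pixel columns grow to the right and rows downward; lengths in m; the calibration is good to about 2 mm. A picture is of the moment at which its call begins. There is no depth.
- arm.sign_off(): hands the job in; it is judged then, once.
Trained networks look in a picture, given as the dict that the camera call returned (one of the last four; its "shot" number tells which), for a name from the list of things; names that differ only in an ending like _2 or _b are one class to them, and where a whole thing is asked for, a point or a joint stands for the part that bears it (a point fixed in the world has none). Each returns a list of dicts, best first, with "conf" (0 to 1); they miss things now and then, are a little off and sometimes report something else, mostly with a low value. They report only what shows in the picture. A call takes as long as a camera call. They do not tell look-alikes from the thing itself.
- arm.look_for(label, picture): "centre" ([column, row] as shares, 0 to 1, of the picture: columns of its width, rows of its height, amid what is visible of it).
- arm.trace(label, picture): "region" (420x560 bool, what is visible of it) and "centre" ([column, row] as shares, 0 to 1, of the picture: columns of its width, rows of its height, amid what is visible of it).
- arm.place_of(label, picture): "centre" ([column, row] as shares, 0 to 1, of the picture: columns of its width, rows of its height: a listed point, or the origin of a listed thing).
The state is a dict: "clock": time; "joints": joint angles; "dq": joint speeds; "joint_efforts": joint torques, N m; "position": TCP position; "ee_rot": TCP orientation; "force": force on the tool from outside, world axes, zero at the start; "ft_torque": the same for the moment, N m; "width": opening from 0.0 (shut) to 1.0 (fully open); "gripper_force": force on a finger pad.
Only numpy, scipy, OpenCV 4.12 (cv2) and the standard library are available. Lean on these libraries where they do the work, as an engineer would, in place of code of your own. Each camera call takes 0.05 s, during which the arm holds its last target. There are 200 camera calls.

## Working session

There is one attempt and no reset: what is moved stays moved. The work goes in short steps, Python scripts to look and compute and a tool call to move; the robot and the scene stay as the last step left them, time stands still between calls to the robot, and variables do not carry over. Pictures are saved under pics/ and viewed, at most 10 in all, crops included, and the job is handed in when it is done.

Besides the shell and the picture viewer there is one more tool, called by a JSON object that holds its "method" and its "body". carry_out: Moves the arm, as the interface text tells. Its arguments: {"type":"object","properties":{"claw":{"type":"array","items":{"type":"number"}},"delta_pos":{"type":"array","items":{"type":"array","items":{"type":"number"}}},"angular":{"type":"array","items":{"type":"array","items":{"type":"number"}}},"force":{"type":"number"}},"required":["claw","delta_pos","angular"]}

```bash
mkdir -p pics; cat > h.py <<'E'
import numpy as np, cv2
from cell import arm
from scipy.spatial.transform import Rotation as R
def ray(p,c):
    h,w=p["frame"].shape[:2]; u=np.array([c[0]*w,c[1]*h,1.])
    d=p["T"][:3,:3]@np.linalg.inv(p["mtx"])@u; return p["T"][:3,3],d/np.linalg.norm(d)
def atz(p,c,z):
    o,d=ray(p,c); return o+d*(z-o[2])/d[2]
def tri(rs):
    A=np.zeros((3,3));b=np.zeros(3)
    for o,d in rs:
        M=np.eye(3)-np.outer(d,d);A+=M;b+=M@o
    x=np.linalg.solve(A,b); return x,[float(np.linalg.norm((np.eye(3)-np.outer(d,d))@(x-o))) for o,d in rs]
def proj(p,X):
    q=np.linalg.inv(p["T"])@np.append(X,1); u=p["mtx"]@q[:3]; return u[:2]/u[2]
def save(p,n): cv2.imwrite("pics/"+n,p["frame"][:,:,::-1])
E
python3 - <<'E'
from h import *
np.set_printoptions(precision=4,suppress=True)
ps={n:arm.get_image(n) for n in("scene","side")}
for n,p in ps.items():
    save(p,n+"0.png")
    print(n,p["T"][:3,3])
    for l in["taper","taper_bar","slim_taper","balancer","cradle","hook_tip"]:
        for r in arm.place_of(l,p)[:4]:
            c=r["centre"];print(l,round(r["conf"],2),np.array([c[0]*560,c[1]*420]).round(1),end=" | ")
        print()
s=arm.observe();print(s)
E
```

```text
scene [ 1.2945 -0.7069  1.067 ]
taper 0.84 [108.8 307.6] | taper 0.63 [227.9 284.4] | 
taper_bar 0.94 [225.9 241.4] | taper_bar 0.66 [ 96.2 269.3] | 
slim_taper 0.64 [196.6 354.3] | 
balancer 0.59 [397.1 220.1] | 
cradle 0.88 [338.1 179.9] | 

side [ 0.0868 -0.6393  1.0562]
taper 0.87 [282. 309.] | 
taper_bar 0.72 [313.3 416.2] | taper_bar 0.58 [285.9 279.5] | 
slim_taper 0.73 [373.5 342. ] | 
balancer 0.76 [223.1 167.2] | 
cradle 0.71 [268.8 148.7] | 
hook_tip 0.89 [265.9 155.8] | 
{'clock': 0.7, 'joints': array([-0.1026,  0.4344,  0.025 ,  1.5732, -0.0116,  1.134 , -0.0751]), 'dq': array([-0.0004,  0.0007,  0.0014,  0.0008,  0.0001, -0.0003,  0.0001]), 'joint_efforts': array([ -0.    , -66.7498,   0.9837, -31.476 ,  -0.0608,   0.0324,
         0.    ]), 'position': array([ 0.625 , -0.    ,  0.2268]), 'ee_rot': array([2.2215, 2.2213, 0.0001]), 'force': array([-0.132 , -0.6201, -0.8038]), 'ft_torque': array([-0.0043, -0.0133,  0.0525]), 'gripper_force': 0.0, 'width': 0.9982857640193695}
```

View pics/scene0.png

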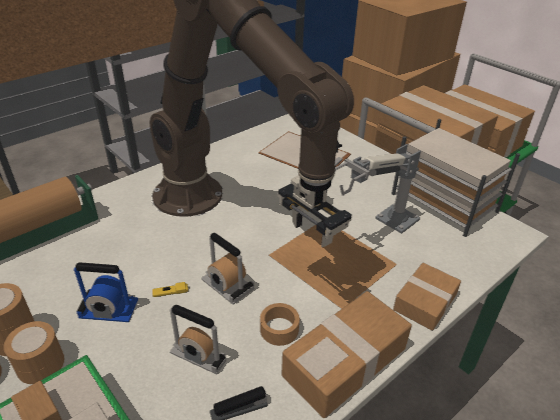

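View pics/side0.png

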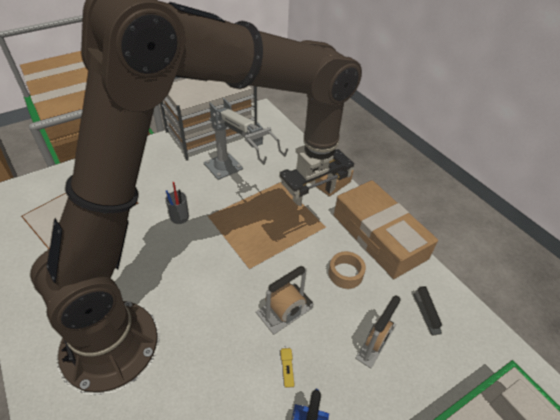

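The scene picture shows these candidates: the blue taper at (105,290), one brown taper at (230,270), another at (198,340), and a loose black bar at (240,402). The rolls suggest the wide one is at (230,270), which is (287,297) in the side picture. The balancer stands at (397,220) with its hooks near (345,185). I'll check my choice in a close crop.

```bash
cat > m.py <<'E'
from h import *
np.set_printoptions(precision=4,suppress=True)
ps={n:arm.get_image(n) for n in("scene","side")}
a,b=ps["scene"],ps["side"]
S=lambda u,v:(u/560,v/420)
def get(l,p,uv,r=25):
    q=[x for x in arm.place_of(l,p) if np.hypot(x["centre"][0]*560-uv[0],x["centre"][1]*420-uv[1])<r]
    return q[0]["centre"] if q else None
for l,ua,ub in[("taper_bar",(226,241),(287,279)),("cradle",(338,180),(268,149)),("hook_tip",(350,185),(266,156)),("balancer",(397,220),(223,167)),("taper",(229,286),(283,309))]:
    ca,cb=get(l,a,ua),get(l,b,ub)
    if ca is not None and cb is not None: print(l,tri([ray(a,ca),ray(b,cb)]))
    for c,p in((ca,a),(cb,b)):
        if c is not None: print("  ",l,atz(p,c,{"taper_bar":.156,"cradle":.305,"hook_tip":.323}.get(l,0)))
# bar mask: dark pixels near handle
for n,p,(x0,y0,x1,y1) in(("scene",a,(200,225,255,265)),("side",b,(262,260,312,297))):
    g=p["frame"][y0:y1,x0:x1].max(2); m=(g<45).astype(np.uint8)
    k,lab,st,ce=cv2.connectedComponentsWithStats(m); i=1+st[1:,4].argmax()
    ys,xs=np.where(lab==i); P=np.c_[xs+x0,ys+y0].astype(float)
    c=P.mean(0);_,_,V=np.linalg.svd(P-c,full_matrices=False); t=(P-c)@V[0]
    e=[c+V[0]*t.min(),c+V[0]*t.max()]; w=[atz(p,S(*q),.156) for q in e]
    print(n,"bar px",len(P),c,e,"world",w,"mid",atz(p,S(*c),.156),"yaw",np.arctan2(*(w[1]-w[0])[[1,0]]))
E
python3 m.py
python3 - <<'E'
from h import *
a=arm.get_image("scene");b=arm.get_image("side")
A=cv2.resize(a["frame"][220:380,160:270],None,fx=3.5,fy=3.5,interpolation=3)
B=cv2.resize(b["frame"][95:195,190:300],None,fx=3.5,fy=3.5,interpolation=3)
C=np.zeros((600,775,3),np.uint8);C[:560,:385]=A;C[:350,390:775]=B
cv2.imwrite("pics/crop1.png",C[:,:,::-1])
E
```

```text
taper_bar (array([ 0.444 , -0.1448,  0.1555]), [0.007521706243626495, 0.007521706243626203])
   taper_bar [ 0.4415 -0.1363  0.156 ]
   taper_bar [ 0.4419 -0.1536  0.156 ]
   cradle [0.5731 0.1443 0.305 ]
   hook_tip [0.5367 0.116  0.323 ]
balancer (array([0.5731, 0.4752, 0.0024]), [0.006720180150081435, 0.006720180150081434])
   balancer [0.5684 0.4879 0.    ]
   balancer [0.5716 0.4679 0.    ]
taper (array([ 0.4394, -0.1418, -0.0126]), [0.0006166922024095143, 0.0006166922024097252])
   taper [ 0.4496 -0.1491  0.    ]
   taper [ 0.4353 -0.147   0.    ]
scene bar px 233 [224.897  244.3777] [array([211.2968, 234.5877]), array([238.2747, 254.0076])] world [array([ 0.3886, -0.1522,  0.156 ]), array([ 0.4994, -0.1421,  0.156 ])] mid [ 0.4456 -0.147   0.156 ] yaw 0.09152042616641959Traceback (most recent call last):
  File "m.py", line 17, in <module>
    k,lab,st,ce=cv2.connectedComponentsWithStats(m); i=1+st[1:,4].argmax()
                                                         ~~~~~~~~~~~~~~~^^
ValueError: attempt to get argmax of an empty sequence
```

View pics/crop1.png

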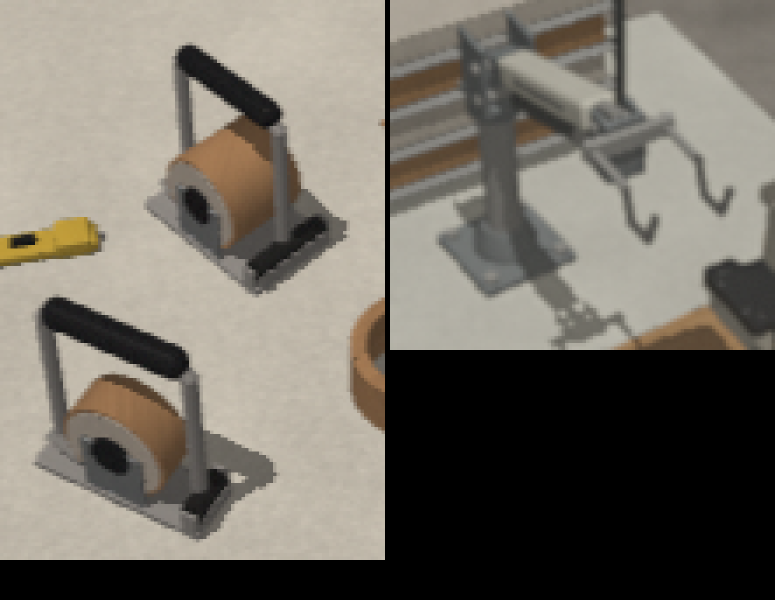

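The crop settles it: the upper taper at scene (230,270) has the broad roll and is the wide one, and the lower one at (198,340) is slim. The balancer's hooks point along about -y. Next I'll check what the wrist camera sees.

```bash
python3 - <<'E'
from h import *
np.set_printoptions(precision=4,suppress=True)
p=arm.get_image("wrist");save(p,"w0.png");print(p["T"],p["mtx"])
b=arm.get_image("side");a=arm.get_image("scene")
# hook troughs as seen in side crop, height of rod mid -15mm
for u in((264.3,160.1),(283.7,153.6)): print(atz(b,(u[0]/560,u[1]/420),.290))
for X in([.444,-.147,.156],[.57,.145,.305]): print(proj(p,X),proj(a,X),proj(b,X))
E
```

```text
[[ 1.     -0.0006  0.0005  0.6243]
 [-0.0004 -0.9558 -0.2942  0.0802]
 [ 0.0006  0.2942 -0.9558  0.3848]
 [ 0.      0.      0.      1.    ]] [[347.479    0.     282.686 ]
 [  0.     347.479  207.1627]
 [  0.       0.       1.    ]]
[0.548  0.1385 0.29  ]
[0.6094 0.1354 0.29  ]
[ 63.1709 389.6986] [224.544  244.0668] [286.0571 278.4209]
[ -47.4441 -311.2105] [337.3865 180.8714] [269.9996 151.9983]
```

View pics/w0.png

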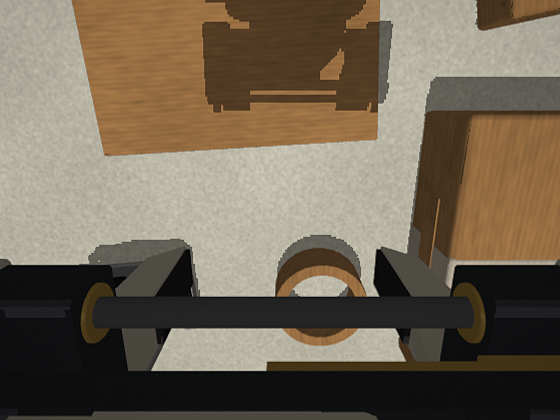

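The wrist view shows only the loose roll (320,310), the mat and the gripper bar; the camera sits on the tool's +x side. I'm moving over the wide taper and turning to its bar.

{"method": "carry_out", "body": {"claw": [9.1, 9.1, 9.1, 9.1, 9.1, 9.1, 9.1, 9.1, 9.1, 9.1, 9.1, 9.1, 9.1, 9.1, 9.1, 9.1, 9.1, 9.1], "delta_pos": [[-2.45, -3, -0.5], [-2.45, -3, -0.5], [-2.45, -3, -0.5], [-2.45, -3, -0.5], [-2.45, -3, -0.5], [-2.45, -3, -0.5], [0, 0, 0], [0, 0, 0], [0, 0, 0], [0, 0, 0], [0, 0, 0], [0, 0, 0], [0, 0, 0], [0, 0, 0], [0, 0, 0], [0, 0, 0], [0, 0, 0], [0, 0, 0]], "angular": [[0, 0, 0], [0, 0, 0], [0, 0, 0], [0, 0, 0], [0, 0, 0], [0, 0, 0], [0, 0, 0.148], [0, 0, 0.148], [0, 0, 0.148], [0, 0, 0.148], [0, 0, 0.148], [0, 0, 0.148], [0, 0, 0.148], [0, 0, 0.148], [0, 0, 0.148], [0, 0, 0.148], [0, 0, 0], [0, 0, 0]]}}

```text
clock: 3.35
position: [0.445, -0.1469, 0.2568]
ee_rot: [3.138, 0.15, 0.0]
force: [0.0, -0.4, 0.2]
width: 0.99
gripper_force: 0.0
```

```bash
python3 - <<'E'
from h import *
np.set_printoptions(precision=4,suppress=True)
p=arm.get_image("wrist");save(p,"w1.png")
s=arm.observe();print(s["clock"],s["joints"],s["position"],R.from_rotvec(s["ee_rot"]).as_matrix(),s["force"])
for r in arm.place_of("taper_bar",p)+arm.place_of("taper",p):
    c=r["centre"];print(r["conf"],c[0]*560,c[1]*420,atz(p,c,.156))
print(proj(p,[.4445,-.147,.156]))
a=arm.get_image("scene");b=arm.get_image("side")
for n,q in(("scene",a),("side",b)):
    for l in("cradle","hook_tip","balancer"):
        for r in arm.place_of(l,q): c=r["centre"];print(n,l,round(r["conf"],2),c[0]*560,c[1]*420,atz(q,c,{"cradle":.305,"hook_tip":.323,"balancer":0}[l]))
C=np.zeros((600,800,3),np.uint8)
C[:600,:395]=cv2.resize(a["frame"][130:250,310:389],None,fx=5,fy=5,interpolation=3)
C[:600,400:795]=cv2.resize(b["frame"][85:205,225:304],None,fx=5,fy=5,interpolation=3)
cv2.imwrite("pics/crop2.png",C[:,:,::-1])
E
```

```text
3.4 [-0.0023  0.1461  0.2379  1.9082 -0.0387  1.0916 -1.2248] [ 0.445  -0.147   0.2568] [[ 0.9955  0.0949  0.0001]
 [ 0.0949 -0.9955 -0.    ]
 [ 0.0001  0.     -1.    ]] [ 0.317  -0.7268 -0.1886]
0.62 291.59200000000004 206.598 [ 0.4457 -0.1533  0.156 ]
0.85 286.888 169.596 [ 0.4744 -0.1467  0.156 ]
[283.4415 207.3125]
scene cradle 0.69 338.296 182.49 [0.5769 0.1414 0.305 ]
scene hook_tip 0.86 321.49600000000004 175.014 [0.5409 0.1117 0.323 ]
scene balancer 0.64 396.81600000000003 216.804 [0.5622 0.488  0.    ]
side cradle 0.58 269.584 149.982 [0.5735 0.1531 0.305 ]
side hook_tip 0.65 263.088 156.11399999999998 [0.5336 0.1207 0.323 ]
side balancer 0.75 225.904 164.682 [0.5843 0.4823 0.    ]
```

View pics/w1.png

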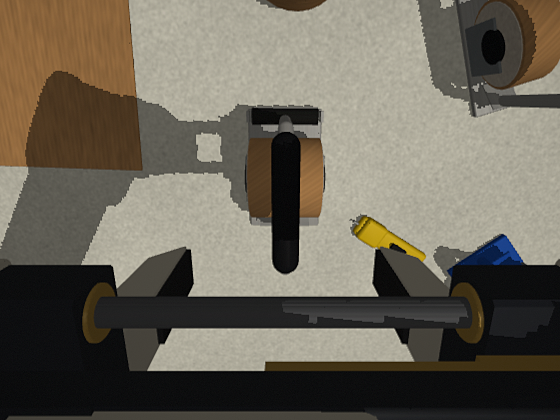

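View pics/crop2.png

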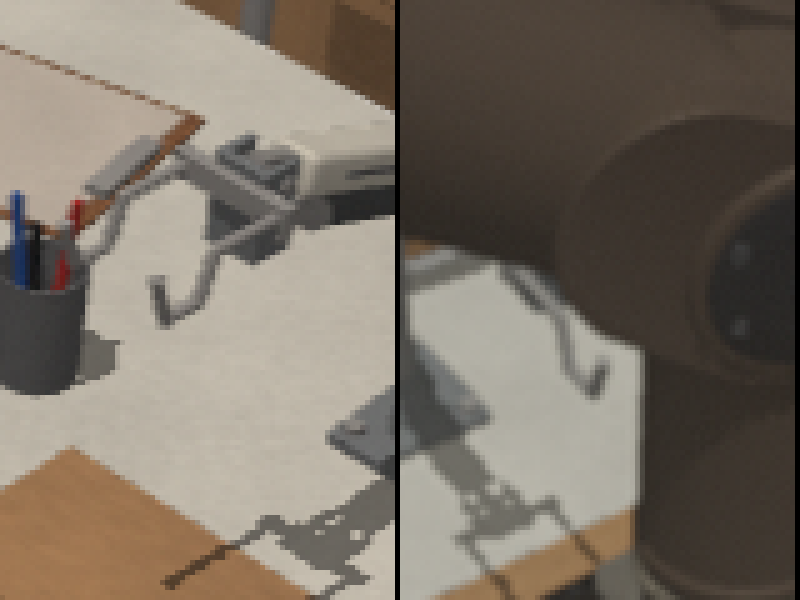

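The wrist view shows the wide taper's bar running down column 286 (rows 130–273), square to the fingers. In the scene crop the near hook's tip is at (341,186), with its trough at (343,194). I'll tilt the gripper 0.25 rad about the bar so its body clears the hanger, then go down.

{"method": "carry_out", "body": {"claw": [9.1, 9.1, 9.1, 9.1, 9.1, 9.1, 9.1, 9.1, 9.1, 9.1, 9.1, 9.1, 9.1, 9.1], "delta_pos": [[0, 1.4, 0], [0, 1.4, 0], [0, 0, 1.2], [0, 0, 1.2], [0, 0, 1.2], [0, 0, 1.2], [0, 0, 1.3], [0, 0, 1.3], [0, 0, 1.3], [0, 0, 1.3], [0, 0, 1.3], [0, 0, 1], [0, 0, 0], [0, 0, 0]], "angular": [[0.125, 0, 0], [0.125, 0, 0], [0, 0, 0], [0, 0, 0], [0, 0, 0], [0, 0, 0], [0, 0, 0], [0, 0, 0], [0, 0, 0], [0, 0, 0], [0, 0, 0], [0, 0, 0], [0, 0, 0], [0, 0, 0]], "force": 25}}

```text
clock: 5.3
position: [0.4448, -0.1441, 0.1359]
ee_rot: [-2.889, -0.132, 0.017]
force: [-0.8, 0.4, 0.6]
width: 0.993
gripper_force: 0.0
```

```bash
python3 - <<'E'
from h import *
np.set_printoptions(precision=4,suppress=True)
s=arm.observe();print(s["clock"],s["position"],R.from_rotvec(s["ee_rot"]).as_matrix(),s["force"])
p=arm.get_image("wrist")
save(p,"w2.png")
b=arm.get_image("side");a=arm.get_image("scene")
for n,q in(("scene",a),("side",b)):
    for l in("cradle","hook_tip","pen_cup"):
        for r in arm.place_of(l,q): c=r["centre"];print(n,l,round(r["conf"],2),c[0]*560,c[1]*420,atz(q,c,{"cradle":.305,"hook_tip":.323,"pen_cup":0}[l]))
S=lambda u,v:(u/560,v/420)
print("near tip",atz(a,S(341.4,186),.323),"trough",atz(a,S(343,194.4),.288))
print("farhook side",atz(b,S(265,157.4),.323))
E
```

```text
5.3 [ 0.4448 -0.1441  0.1359] [[ 0.9958  0.0886 -0.0226]
 [ 0.0915 -0.9649  0.2463]
 [-0.     -0.2474 -0.9689]] [-0.7861  0.3799  0.6094]
scene cradle 0.56 337.68 180.306 [0.5686 0.1476 0.305 ]
scene cradle 0.5 325.808 174.09 [0.5269 0.1439 0.305 ]
scene hook_tip 0.89 324.91200000000003 173.71200000000002 [0.5422 0.1232 0.323 ]
scene pen_cup 0.62 316.176 201.81 [0.3235 0.332  0.    ]
side cradle 0.21 374.92 341.418 [ 0.4532 -0.4325  0.305 ]
side pen_cup 0.92 179.31199999999998 215.88 [0.3325 0.3286 0.    ]
near tip [0.6101 0.116  0.323 ] trough [0.6074 0.1298 0.288 ]
farhook side [0.5353 0.1136 0.323 ]
```

View pics/w2.png

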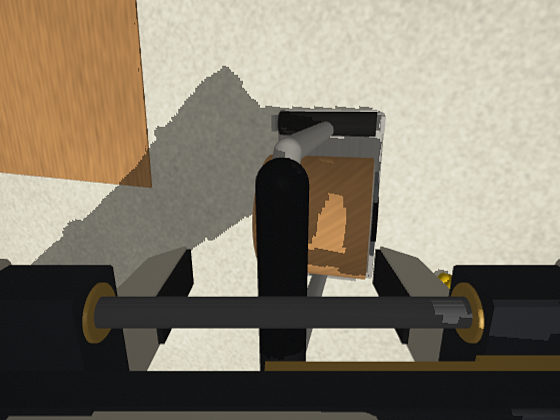

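The bar is centred between the fingers (columns 257–308). I'll grip it and lift slightly to weigh it.

{"method": "carry_out", "body": {"claw": [1.5, 1.5, 1.5, 1.5, 1.5, 1.5, 1.5, 1.5, 1.5, 1.5, 1.5, 1.5, 1.5, 1.5, 1.5, 1.5, 1.5, 1.5], "delta_pos": [[0, 0, 0], [0, 0, 0], [0, 0, 0], [0, 0, 0], [0, 0, 0], [0, 0, 0], [0, 0, 0], [0, 0, 0], [0, -0.12, -0.48], [0, -0.25, -0.97], [0, -0.5, -1.94], [0, -0.5, -1.94], [0, -0.5, -1.94], [0, -0.5, -1.94], [0, 0, 0], [0, 0, 0], [0, 0, 0], [0, 0, 0]], "angular": [[0, 0, 0], [0, 0, 0], [0, 0, 0], [0, 0, 0], [0, 0, 0], [0, 0, 0], [0, 0, 0], [0, 0, 0], [0, 0, 0], [0, 0, 0], [0, 0, 0], [0, 0, 0], [0, 0, 0], [0, 0, 0], [0, 0, 0], [0, 0, 0], [0, 0, 0], [0, 0, 0]], "force": 30}}

```text
clock: 7.55
position: [0.4441, -0.144, 0.2299]
ee_rot: [-2.888, -0.131, 0.019]
force: [0.1, -0.3, -6.1]
width: 0.232
gripper_force: 30.0
```

```bash
python3 - <<'E'
from h import *
np.set_printoptions(precision=4,suppress=True)
f=[];
for i in range(3): p=arm.get_image(("wrist","side","scene")[i]);s=arm.observe();f.append(s["force"])
print(np.mean(f,0),s["position"],s["width"],s["gripper_force"],s["clock"],s["joints"])
E
```

```text
[ 0.2182  0.0107 -6.0103] [ 0.4444 -0.1442  0.2303] 0.22404942341610076 29.996187686920166 7.7 [ 0.155   0.2555  0.2732  1.8756 -0.3111  1.1651 -0.9117]
```

It weighs about 6 N, so I expect a sink of about 73 mm. Squaring the bar and going to the front of the hooks.

{"method": "carry_out", "body": {"claw": [1.5, 1.5, 1.5, 1.5, 1.5, 1.5, 1.5, 1.5, 1.5, 1.5, 1.5, 1.5, 1.5, 1.5, 1.5, 1.5, 1.5, 1.5, 1.5, 1.5], "delta_pos": [[0, 0, 0], [0, 0, 0], [0.4, -0.6, -0.15], [0.9, -1.3, -0.3], [0.9, -1.4, -0.32], [0.95, -1.4, -0.33], [0.95, -1.4, -0.33], [0.95, -1.4, -0.33], [0.95, -1.4, -0.33], [0.95, -1.4, -0.33], [0.95, -1.4, -0.33], [0.95, -1.4, -0.33], [0.95, -1.4, -0.33], [0.95, -1.4, -0.33], [0.95, -1.4, -0.33], [0.9, -1.4, -0.32], [0.7, -1.0, -0.24], [0.3, -0.6, -0.1], [0, 0, 0], [0, 0, 0]], "angular": [[0, 0.0111, 0.0436], [0, 0.0111, 0.0436], [0, 0, 0], [0, 0, 0], [0, 0, 0], [0, 0, 0], [0, 0, 0], [0, 0, 0], [0, 0, 0], [0, 0, 0], [0, 0, 0], [0, 0, 0], [0, 0, 0], [0, 0, 0], [0, 0, 0], [0, 0, 0], [0, 0, 0], [0, 0, 0], [0, 0, 0], [0, 0, 0]]}}

```text
clock: 9.7
position: [0.5803, 0.0401, 0.3266]
ee_rot: [-2.892, -0.0, 0.001]
force: [-1.0, -0.5, -6.7]
width: 0.225
gripper_force: 30.0
```

```bash
python3 - <<'E'
from h import *
np.set_printoptions(precision=4,suppress=True)
P={n:arm.get_image(n) for n in("wrist","side","scene")}
s=arm.observe();print(s["clock"],s["position"],R.from_rotvec(s["ee_rot"]).as_matrix(),s["force"],s["joints"])
for n,q in P.items():
    for l in("cradle","hook_tip","taper_bar"):
        for r in arm.place_of(l,q): c=r["centre"];print(n,l,round(r["conf"],2),np.round([c[0]*560,c[1]*420],1),atz(q,c,{"cradle":.305,"hook_tip":.323,"taper_bar":.342}[l]))
C=np.zeros((600,800,3),np.uint8)
C[:300,:400]=cv2.resize(P["wrist"]["frame"],(400,300),interpolation=3)
f=P["side"]["frame"];C[:300,400:]=cv2.resize(f[90:240,200:400],(400,300),interpolation=3)
C[300:,:400]=cv2.resize(P["scene"]["frame"][110:260,220:420],(400,300),interpolation=3)
cv2.imwrite("pics/c3.png",C[:,:,::-1]);save(P["wrist"],"w3.png")
E
```

```text
9.85 [0.5803 0.0399 0.3267] [[ 1.     -0.0007 -0.0004]
 [-0.0005 -0.969   0.2471]
 [-0.0006 -0.2471 -0.969 ]] [-1.2437 -0.316  -6.5169] [-0.1471  0.3052  0.1955  1.554  -0.3188  1.3117 -1.4454]
wrist cradle 0.24 [285.7 275.3] [0.5629 0.0444 0.305 ]
wrist hook_tip 0.26 [ 78.3 156.2] [0.63   0.1572 0.323 ]
wrist taper_bar 0.69 [287.5 277.1] [0.5825 0.0346 0.342 ]
side cradle 0.91 [270. 152.] [0.5699 0.145  0.305 ]
side hook_tip 0.69 [266.9 154.4] [0.546  0.1217 0.323 ]
side taper_bar 0.74 [292.7 163. ] [0.5738 0.0394 0.342 ]
side taper_bar 0.59 [314.4 417.4] [ 0.2684 -0.492   0.342 ]
scene cradle 0.8 [336.3 182.4] [0.5732 0.1374 0.305 ]
scene hook_tip 0.91 [320.8 172.2] [0.53   0.1198 0.323 ]
scene taper_bar 0.81 [ 97.2 270.3] [ 0.518  -0.5062  0.342 ]
scene taper_bar 0.65 [313.5 184.3] [0.5773 0.0453 0.342 ]
```

View pics/c3.png

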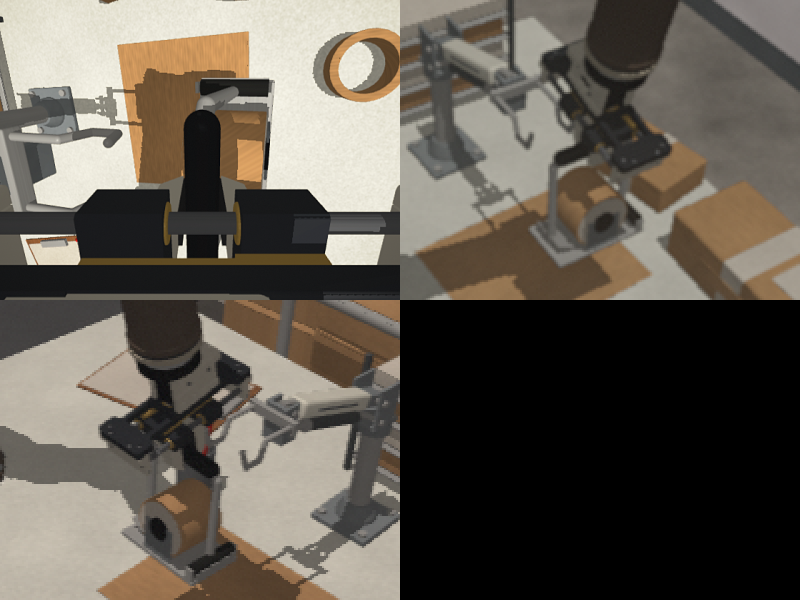

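Everything is clear: the wrist panel shows the +x hook with its tip at about (117,135), which is (164,189) in the full picture. I'll zoom in on that hook to fix its position against the bar.

```bash
python3 - <<'E'
from h import *
np.set_printoptions(precision=4,suppress=True)
f=cv2.imread("pics/w3.png")[130:260,0:310]
cv2.imwrite("pics/c4.png",cv2.resize(f,None,fx=2.5,fy=2.5,interpolation=3))
p=arm.get_image("wrist")
for u in((160,189),(165,189),(170,189)): print(u,atz(p,(u[0]/560,u[1]/420),.321))
print(proj(p,[.5803+.034,.141-.023,.323]),proj(p,[.58+.064,.035,.3468]))
E
```

```text
(160, 189) [0.6142 0.1108 0.321 ]
(165, 189) [0.6144 0.1077 0.321 ]
(170, 189) [0.6145 0.1047 0.321 ]
[145.8701 188.825 ] [286.002  142.1136]
```

View pics/c4.png

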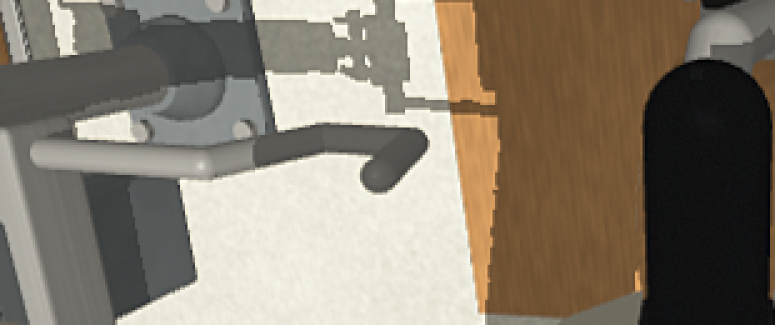

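```bash
python3 - <<'E'
from h import *
np.set_printoptions(precision=4,suppress=True)
p=arm.get_image("wrist");w=lambda cu,cv,z:atz(p,(cu/2.5/560,(cv/2.5+130)/420),z)
print("tip",w(377,180,.321),"xbar edge",w(30,130,.322),w(115,320,.322),"rod bend",w(200,160,.32),"bar sides",w(645,150,.347),w(770,150,.347),"bar end",w(708,60,.347))
E
```

```text
tip [0.6064 0.1174 0.321 ] xbar edge [0.6125 0.2111 0.322 ] [0.5639 0.1977 0.322 ] rod bend [0.6076 0.1647 0.32  ] bar sides [0.624  0.0469 0.347 ] [0.6254 0.0259 0.347 ] bar end [0.6394 0.0361 0.347 ]
```

The hook tips are at about (0.606,0.117) and (0.538,0.118), which puts the cradle near (0.573,0.141) with yaw about 0. I'll lower the bar to 35 mm above the cradle and slide in slowly.

{"method": "carry_out", "body": {"claw": [1.5, 1.5, 1.5, 1.5, 1.5, 1.5, 1.5, 1.5, 1.5, 1.5, 1.5, 1.5, 1.5, 1.5, 1.5, 1.5], "delta_pos": [[-0.3, 0.08, 0.34], [-0.3, 0.08, 0.34], [0, -0.6, 0.153], [0, -0.6, 0.153], [0, -0.6, 0.153], [0, -0.6, 0.153], [0, -0.6, 0.153], [0, -0.6, 0.153], [0, -0.6, 0.153], [0, -0.6, 0.153], [0, -0.6, 0.153], [0, -0.6, 0.153], [0, -0.6, 0.153], [0, -0.6, 0.153], [0, 0, 0], [0, 0, 0]], "angular": [[0, 0, 0], [0, 0, 0], [0, 0, 0], [0, 0, 0], [0, 0, 0], [0, 0, 0], [0, 0, 0], [0, 0, 0], [0, 0, 0], [0, 0, 0], [0, 0, 0], [0, 0, 0], [0, 0, 0], [0, 0, 0], [0, 0, 0], [0, 0, 0]]}}

```text
clock: 12.0
position: [0.5745, 0.1152, 0.3199]
ee_rot: [-2.892, -0.001, 0.0]
force: [-0.5, -0.4, -6.0]
width: 0.23
gripper_force: 30.0
```

```bash
cat > look.py <<'E'
from h import *
import sys
np.set_printoptions(precision=4,suppress=True)
P={n:arm.get_image(n) for n in("wrist","side","scene")}
s=arm.observe();print(s["clock"],s["position"],s["force"],s["ft_torque"],s["width"])
C=np.zeros((600,800,3),np.uint8)
C[:300,:400]=cv2.resize(P["wrist"]["frame"],(400,300),interpolation=3)
C[:300,400:]=cv2.resize(P["side"]["frame"][100:205,210:350],(400,300),interpolation=3)
C[300:,:400]=cv2.resize(P["scene"]["frame"][130:250,270:430],(400,300),interpolation=3)
C[300:,400:]=cv2.resize(P["wrist"]["frame"][130:280,120:320],(400,300),interpolation=3)
cv2.imwrite("pics/"+sys.argv[1],C[:,:,::-1])
E
python3 look.py c5.png
```

```text
12.15 [0.5746 0.1147 0.32  ] [ 0.565  -0.5401 -6.7725] [-0.5766  0.1478  0.0132] 0.2308809051643157
```

View pics/c5.png

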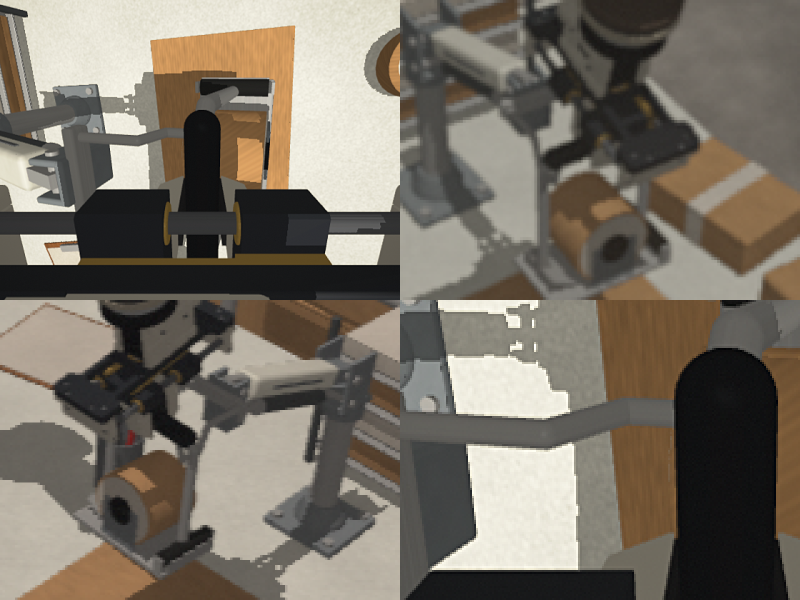

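The hook passes under the bar between finger and upright, and there's no contact force. I'll slide the last 30 mm and lower into the mouth.

{"method": "carry_out", "body": {"claw": [1.5, 1.5, 1.5, 1.5, 1.5, 1.5, 1.5, 1.5, 1.5, 1.5, 1.5, 1.5, 1.5, 1.5], "delta_pos": [[0, -0.6, 0.153], [0, -0.6, 0.153], [0, -0.6, 0.153], [0, -0.6, 0.153], [0, -0.51, 0.13], [0, 0, 0], [0, 0.1, 0.388], [0, 0.1, 0.388], [0, 0.1, 0.388], [0, 0.1, 0.388], [0, 0.1, 0.388], [0, 0.1, 0.388], [0, 0, 0], [0, 0, 0]], "angular": [[0, 0, 0], [0, 0, 0], [0, 0, 0], [0, 0, 0], [0, 0, 0], [0, 0, 0], [0, 0, 0], [0, 0, 0], [0, 0, 0], [0, 0, 0], [0, 0, 0], [0, 0, 0], [0, 0, 0], [0, 0, 0]]}}

```text
clock: 13.55
position: [0.5745, 0.1452, 0.2959]
ee_rot: [-2.892, -0.001, 0.0]
force: [-0.3, -0.2, -6.7]
width: 0.233
gripper_force: 30.0
```

```bash
python3 look.py c6.png
```

```text
13.7 [0.5747 0.1452 0.2962] [-0.4335 -0.0771 -5.7161] [-0.5374  0.1351 -0.0396] 0.2225088155582064
```

View pics/c6.png

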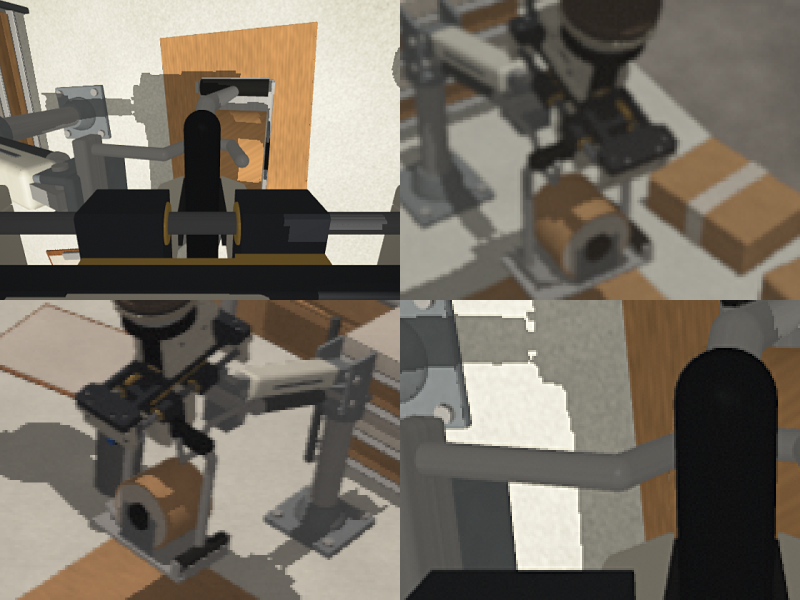

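The bar is in the mouth: in the wrist panel the tip shows to its right at (240,160) and the bend to its left at (165,155). There's no contact yet. I've now viewed more pictures than allowed (11), so from here I'll use numbers only.

```bash
python3 - <<'E'
from h import *
np.set_printoptions(precision=4,suppress=True)
p=arm.get_image("wrist");w=lambda u,v,z:atz(p,(u/560,v/420),z)
print("tip",w(336,225,.321),w(330,224,.321),"bend",w(230,219,.32),"bar",w(287,200,.3161))
# edges along a row right of bar
f=p["frame"].astype(int)
for v in(210,218,226): print(v,[(u,f[v,u].tolist()) for u in range(308,352,4)])
E
```

```text
tip [0.6073 0.1181 0.321 ] [0.6075 0.1205 0.321 ] bend [0.6056 0.1628 0.32  ] bar [0.6146 0.139  0.3161]
210 [(308, [77, 68, 59]), (312, [96, 87, 79]), (316, [90, 89, 84]), (320, [82, 82, 78]), (324, [87, 85, 80]), (328, [87, 84, 81]), (332, [87, 85, 82]), (336, [87, 84, 81]), (340, [189, 141, 91]), (344, [205, 148, 91]), (348, [213, 156, 94])]
218 [(308, [90, 67, 43]), (312, [123, 90, 56]), (316, [121, 90, 55]), (320, [117, 86, 53]), (324, [82, 81, 79]), (328, [85, 84, 80]), (332, [87, 85, 82]), (336, [94, 92, 88]), (340, [96, 93, 90]), (344, [86, 88, 86]), (348, [216, 158, 96])]
226 [(308, [120, 88, 53]), (312, [115, 84, 52]), (316, [115, 85, 54]), (320, [116, 86, 54]), (324, [123, 90, 56]), (328, [84, 81, 78]), (332, [93, 93, 88]), (336, [99, 96, 93]), (340, [109, 106, 103]), (344, [98, 95, 91]), (348, [81, 85, 84])]
```

The tip is at y≈0.1175, so the cradle is at y≈0.1405 and the bar is centred. I'll now ease down, following the arm's arc.

{"method": "carry_out", "body": {"claw": [1.5, 1.5, 1.5, 1.5, 1.5, 1.5, 1.5, 1.5, 1.5, 1.5, 1.5, 1.5, 1.5, 1.5, 1.5, 1.5, 1.5, 1.5], "delta_pos": [[0, 0.054, 0.213], [0, 0.054, 0.213], [0, 0.054, 0.213], [0, 0.054, 0.213], [0, 0.054, 0.213], [0, 0.125, 0.226], [0, 0.125, 0.226], [0, 0.125, 0.226], [0, 0.125, 0.226], [0, 0.125, 0.226], [0, 0.125, 0.226], [0, 0.125, 0.226], [0, 0.125, 0.226], [0, 0, 0], [0, 0, 0], [0, 0, 0], [0, 0, 0], [0, 0, 0]], "angular": [[0, 0, 0], [0, 0, 0], [0, 0, 0], [0, 0, 0], [0, 0, 0], [0, 0, 0], [0, 0, 0], [0, 0, 0], [0, 0, 0], [0, 0, 0], [0, 0, 0], [0, 0, 0], [0, 0, 0], [0, 0, 0], [0, 0, 0], [0, 0, 0], [0, 0, 0], [0, 0, 0]]}}

```text
clock: 15.55
position: [0.5747, 0.1393, 0.265]
ee_rot: [-2.892, -0.0, -0.0]
force: [0.3, -6.0, -1.2]
width: 0.233
gripper_force: 30.0
```

```bash
cat > f.py <<'E'
from h import *
np.set_printoptions(precision=4,suppress=True)
f=[];t=[]
for i in range(5):
    p=arm.get_image("side");s=arm.observe();f.append(s["force"]);t.append(s["ft_torque"])
print(s["clock"],s["position"],np.mean(f,0),np.std(f,0),np.mean(t,0))
E
python3 f.py
```

```text
15.8 [0.5747 0.1393 0.265 ] [ 0.005  -6.0335 -1.4369] [0.4304 0.6597 0.4288] [-1.5292  0.1958  0.0249]
```

There's a 6 N sideways push from the trough's rear wall, so I'll ease 2 mm outward.

{"method": "carry_out", "body": {"claw": [1.5, 1.5, 1.5, 1.5, 1.5, 1.5, 1.5, 1.5], "delta_pos": [[0, 0.049, -0.012], [0, 0.049, -0.012], [0, 0.049, -0.012], [0, 0.049, -0.012], [0, 0, 0], [0, 0, 0], [0, 0, 0], [0, 0, 0]], "angular": [[0, 0, 0], [0, 0, 0], [0, 0, 0], [0, 0, 0], [0, 0, 0], [0, 0, 0], [0, 0, 0], [0, 0, 0]]}}

```text
clock: 16.6
position: [0.5744, 0.1385, 0.265]
ee_rot: [-2.891, -0.002, 0.001]
force: [-0.7, 2.6, -2.9]
width: 0.229
gripper_force: 30.0
```

```bash
python3 f.py
```

```text
16.85 [0.5744 0.138  0.265 ] [-0.2205  1.9796 -2.6176] [0.2444 0.7126 0.3746] [0.0863 0.1606 0.0071]
```

{"method": "carry_out", "body": {"claw": [1.5, 1.5, 1.5, 1.5, 1.5, 1.5, 1.5, 1.5, 1.5, 1.5, 1.5, 1.5, 1.5, 1.5], "delta_pos": [[0, 0.096, 0.234], [0, 0.096, 0.234], [0, 0.096, 0.234], [0, 0.096, 0.234], [0, 0.096, 0.234], [0, 0.096, 0.234], [0, 0.096, 0.234], [0, 0.096, 0.234], [0, 0, 0], [0, 0, 0], [0, 0, 0], [0, 0, 0], [0, 0, 0], [0, 0, 0]], "angular": [[0, 0, 0], [0, 0, 0], [0, 0, 0], [0, 0, 0], [0, 0, 0], [0, 0, 0], [0, 0, 0], [0, 0, 0], [0, 0, 0], [0, 0, 0], [0, 0, 0], [0, 0, 0], [0, 0, 0], [0, 0, 0]]}}

```text
clock: 18.25
position: [0.5746, 0.1352, 0.245]
ee_rot: [-2.891, -0.001, -0.0]
force: [-1.0, 2.0, -2.4]
width: 0.234
gripper_force: 30.0
```

```bash
python3 f.py
```

```text
18.5 [0.5745 0.1352 0.2449] [-0.1359  2.6237 -1.591 ] [0.31   0.417  0.5766] [0.2114 0.1878 0.0319]
```

{"method": "carry_out", "body": {"claw": [1.5, 1.5, 1.5, 1.5, 1.5, 1.5, 1.5, 1.5, 1.5, 1.5, 1.5, 1.5, 1.5, 1.5], "delta_pos": [[0, 0.0715, 0.24], [0, 0.0715, 0.24], [0, 0.0715, 0.24], [0, 0.0715, 0.24], [0, 0.0715, 0.24], [0, 0.0715, 0.24], [0, 0.0715, 0.24], [0, 0.0715, 0.24], [0, 0, 0], [0, 0, 0], [0, 0, 0], [0, 0, 0], [0, 0, 0], [0, 0, 0]], "angular": [[0, 0, 0], [0, 0, 0], [0, 0, 0], [0, 0, 0], [0, 0, 0], [0, 0, 0], [0, 0, 0], [0, 0, 0], [0, 0, 0], [0, 0, 0], [0, 0, 0], [0, 0, 0], [0, 0, 0], [0, 0, 0]]}}

```text
clock: 19.9
position: [0.5746, 0.1344, 0.225]
ee_rot: [-2.892, -0.001, 0.0]
force: [-0.2, 1.7, -1.1]
width: 0.226
gripper_force: 30.0
```

```bash
python3 f.py
```

```text
20.15 [0.5746 0.1344 0.2249] [-0.3152  1.8249 -0.3577] [0.4591 0.5603 0.4957] [0.1102 0.1904 0.0168]
```

{"method": "carry_out", "body": {"claw": [1.5, 1.5, 1.5, 1.5, 1.5, 1.5, 1.5, 1.5, 1.5, 1.5, 1.5, 1.5, 1.5, 1.5, 1.5, 1.5], "delta_pos": [[0, 0.04, 0.196], [0, 0.04, 0.196], [0, 0.04, 0.196], [0, 0.04, 0.196], [0, 0, 0], [0, 0, 0], [0, 0, 0], [0, 0, 0], [0, 0, 0], [0, 0, 0], [0, 0, 0], [0, 0, 0], [0, 0, 0], [0, 0, 0], [0, 0, 0], [0, 0, 0]], "angular": [[0, 0, 0], [0, 0, 0], [0, 0, 0], [0, 0, 0], [0, 0, 0], [0, 0, 0], [0, 0, 0], [0, 0, 0], [0, 0, 0], [0, 0, 0], [0, 0, 0], [0, 0, 0], [0, 0, 0], [0, 0, 0], [0, 0, 0], [0, 0, 0]]}}

```text
clock: 21.75
position: [0.5746, 0.1347, 0.2169]
ee_rot: [-2.892, -0.001, 0.0]
force: [-0.8, -0.4, -0.5]
width: 0.23
gripper_force: 30.0
```

```bash
sed -i 's/range(5)/range(16)/' f.py; python3 f.py
```

```text
22.55 [0.5746 0.1347 0.2169] [-0.2076 -0.8767 -0.2553] [0.5128 0.5102 0.3895] [-0.4254  0.1654  0.0168]
```

{"method": "carry_out", "body": {"claw": [1.5, 1.5, 1.5, 1.5, 1.5, 1.5, 1.5, 1.5, 1.5, 1.5, 1.5, 1.5, 1.5, 1.5, 1.5, 1.5], "delta_pos": [[0, 0.059, 0.19], [0, 0.059, 0.19], [0, 0, 0], [0, 0, 0], [0, 0, 0], [0, 0, 0], [0, 0, 0], [0, 0, 0], [0, 0, 0], [0, 0, 0], [0, 0, 0], [0, 0, 0], [0, 0, 0], [0, 0, 0], [0, 0, 0], [0, 0, 0]], "angular": [[0, 0, 0], [0, 0, 0], [0, 0, 0], [0, 0, 0], [0, 0, 0], [0, 0, 0], [0, 0, 0], [0, 0, 0], [0, 0, 0], [0, 0, 0], [0, 0, 0], [0, 0, 0], [0, 0, 0], [0, 0, 0], [0, 0, 0], [0, 0, 0]]}}

```text
clock: 24.15
position: [0.5746, 0.1347, 0.213]
ee_rot: [-2.891, -0.001, 0.0]
force: [-0.2, 2.4, 1.3]
width: 0.229
gripper_force: 30.0
```

```bash
python3 f.py
```

```text
24.95 [0.5745 0.1347 0.213 ] [-0.4995  3.4395  0.3208] [0.6183 0.5184 0.5964] [0.4756 0.1743 0.0169]
```

{"method": "carry_out", "body": {"claw": [1.5, 1.5, 1.5, 1.5, 1.5, 1.5, 1.5, 1.5, 1.5, 1.5, 1.5, 1.5, 1.5, 1.5, 1.5, 1.5], "delta_pos": [[0, -0.039, -0.094], [0, -0.039, -0.094], [0, 0, 0], [0, 0, 0], [0, 0, 0], [0, 0, 0], [0, 0, 0], [0, 0, 0], [0, 0, 0], [0, 0, 0], [0, 0, 0], [0, 0, 0], [0, 0, 0], [0, 0, 0], [0, 0, 0], [0, 0, 0]], "angular": [[0, 0, 0], [0, 0, 0], [0, 0, 0], [0, 0, 0], [0, 0, 0], [0, 0, 0], [0, 0, 0], [0, 0, 0], [0, 0, 0], [0, 0, 0], [0, 0, 0], [0, 0, 0], [0, 0, 0], [0, 0, 0], [0, 0, 0], [0, 0, 0]]}}

```text
clock: 26.55
position: [0.5746, 0.1347, 0.2149]
ee_rot: [-2.892, -0.001, 0.0]
force: [0.7, -0.5, 0.2]
width: 0.231
gripper_force: 30.0
```

```bash
python3 f.py
```

```text
27.35 [0.5746 0.1348 0.215 ] [ 0.1272 -0.1834 -0.2007] [0.5802 0.5058 0.5211] [-0.2939  0.076   0.0127]
```

All forces are near zero and the arm has settled. I'll relax the grip in stages before opening.

{"method": "carry_out", "body": {"claw": [1.5, 1.5, 1.5, 1.5, 1.5, 1.5, 1.5, 1.5], "delta_pos": [[0, 0, 0], [0, 0, 0], [0, 0, 0], [0, 0, 0], [0, 0, 0], [0, 0, 0], [0, 0, 0], [0, 0, 0]], "angular": [[0, 0, 0], [0, 0, 0], [0, 0, 0], [0, 0, 0], [0, 0, 0], [0, 0, 0], [0, 0, 0], [0, 0, 0]], "force": 10}}

```text
clock: 28.15
position: [0.5745, 0.1348, 0.2149]
ee_rot: [-2.892, -0.001, 0.0]
force: [0.0, -0.6, -0.1]
width: 0.237
gripper_force: 10.0
```

{"method": "carry_out", "body": {"claw": [1.5, 1.5, 1.5, 1.5, 1.5, 1.5, 1.5, 1.5, 1.5, 1.5, 1.5, 1.5, 1.5, 1.5, 1.5], "delta_pos": [[0, 0, 0], [0, 0, 0], [0, 0, 0], [0, 0, 0], [0, 0, 0], [0, 0, 0], [0, 0, 0], [0, 0, 0], [0, 0, 0], [0, 0, 0], [0, 0, 0], [0, 0, 0], [0, 0, 0], [0, 0, 0], [0, 0, 0]], "angular": [[0, 0, 0], [0, 0, 0], [0, 0, 0], [0, 0, 0], [0, 0, 0], [0, 0, 0], [0, 0, 0], [0, 0, 0], [0, 0, 0], [0, 0, 0], [0, 0, 0], [0, 0, 0], [0, 0, 0], [0, 0, 0], [0, 0, 0]], "force": 3}}

```text
clock: 29.65
position: [0.5746, 0.1348, 0.215]
ee_rot: [-2.892, -0.001, 0.0]
force: [0.5, -1.3, -0.9]
width: 0.237
gripper_force: 3.0
```

```bash
python3 f.py
```

```text
30.45 [0.5745 0.1348 0.2149] [ 0.2258 -1.3038 -0.0251] [0.3844 0.5467 0.4841] [-0.5518  0.0647 -0.0125]
```

{"method": "carry_out", "body": {"claw": [2.2, 2.3, 2.4, 2.5, 2.6, 2.8, 3.0, 3.3, 3.6, 4.0, 4.4, 4.8, 4.8, 4.8, 4.8, 4.8], "delta_pos": [[0, 0, 0], [0, 0, 0], [0, 0, 0], [0, 0, 0], [0, 0, 0], [0, 0, 0], [0, 0, 0], [0, 0, 0], [0, 0, 0], [0, 0, 0], [0, 0, 0], [0, 0, 0], [0, 0, 0], [0, 0, 0], [0, 0, 0], [0, 0, 0]], "angular": [[0, 0, 0], [0, 0, 0], [0, 0, 0], [0, 0, 0], [0, 0, 0], [0, 0, 0], [0, 0, 0], [0, 0, 0], [0, 0, 0], [0, 0, 0], [0, 0, 0], [0, 0, 0], [0, 0, 0], [0, 0, 0], [0, 0, 0], [0, 0, 0]]}}

```text
clock: 32.05
position: [0.5745, 0.1349, 0.215]
ee_rot: [-2.892, -0.001, 0.0]
force: [0.8, 0.6, -0.0]
width: 0.523
gripper_force: 0.0
```

```bash
python3 f.py; python3 - <<'E'
from h import *
p=arm.get_image("wrist");f=p["frame"].astype(int)
for v in(170,200,230):
    r=np.where(f[v,230:340].max(1)<40)[0]+230;print(v,r.min(),r.max())
E
```

```text
32.85 [0.5746 0.1349 0.215 ] [ 0.0378 -0.0099 -0.1229] [0.5601 0.393  0.3998] [-0.2322  0.107   0.0023]
170 260 306
200 259 308
230 260 308
```

The bar stayed put when I opened. I'll withdraw along the tool axis.

{"method": "carry_out", "body": {"claw": [4.8, 4.8, 4.8, 4.8, 4.8, 4.8, 4.8, 4.8, 4.8, 4.8, 4.8, 4.8, 4.8, 4.8, 4.8, 4.8, 4.8, 4.8], "delta_pos": [[0, 0, -0.4], [0, 0, -0.7], [0, 0, -1], [0, 0, -1], [0, 0, -1], [0, 0, -1], [0, 0, -1], [0, 0, -1], [0, 0, -1.5], [0, 0, -1.5], [0, 0, -1.5], [0, 0, -1.5], [0, 0, -1.5], [0, 0, -1], [0, 0, 0], [0, 0, 0], [0, 0, 0], [0, 0, 0]], "angular": [[0, 0, 0], [0, 0, 0], [0, 0, 0], [0, 0, 0], [0, 0, 0], [0, 0, 0], [0, 0, 0], [0, 0, 0], [0, 0, 0], [0, 0, 0], [0, 0, 0], [0, 0, 0], [0, 0, 0], [0, 0, 0], [0, 0, 0], [0, 0, 0], [0, 0, 0], [0, 0, 0]]}}

```text
clock: 34.7
position: [0.5742, 0.0965, 0.3653]
ee_rot: [-2.892, -0.001, 0.002]
force: [-0.7, 0.6, 0.2]
width: 0.524
gripper_force: 0.0
```

```bash
python3 - <<'E'
from h import *
np.set_printoptions(precision=4,suppress=True)
for k in range(3):
    P={n:arm.get_image(n) for n in("side","scene","wrist")}
    for n,p in P.items():
        for l in("taper_bar","taper","cradle"):
            for r in arm.place_of(l,p)[:3]:
                c=r["centre"];print(k,n,l,round(r["conf"],2),np.round([c[0]*560,c[1]*420],1),atz(p,c,{"taper_bar":.235,"cradle":.235,"taper":.079}[l]))
    s=arm.observe()
print(s["clock"],s["position"],s["force"],s["width"])
E
```

```text
0 side taper_bar 0.94 [314.1 414.5] [ 0.298  -0.4656  0.235 ]
0 side taper 0.61 [270.4 213.8] [0.5613 0.1219 0.079 ]
0 side taper 0.23 [176.8 218.6] [0.3031 0.2495 0.079 ]
0 side cradle 0.9 [272.4 171.4] [0.5758 0.1395 0.235 ]
0 side cradle 0.46 [223.9 166.3] [0.4652 0.2292 0.235 ]
0 scene taper_bar 0.92 [333.9 207.1] [0.5856 0.1241 0.235 ]
0 scene taper_bar 0.73 [329.8 247.6] [ 0.6946 -0.0023  0.235 ]
0 scene taper_bar 0.59 [ 94.4 268.3] [ 0.3931 -0.4787  0.235 ]
0 scene taper 0.78 [110.6 305.4] [ 0.3769 -0.4621  0.079 ]
0 scene taper 0.63 [330.5 248.4] [0.5859 0.129  0.079 ]
0 scene taper 0.32 [316.7 201.7] [0.3959 0.2569 0.079 ]
0 scene cradle 0.86 [331.3 207.2] [0.5814 0.1183 0.235 ]
0 scene cradle 0.44 [315.8 198.7] [0.5262 0.1124 0.235 ]
0 wrist taper_bar 0.64 [288.2 190.8] [0.5786 0.1253 0.235 ]
0 wrist taper 0.63 [313.3 163.6] [0.5756 0.1293 0.079 ]
1 side taper_bar 0.94 [273.2 176.5] [0.5667 0.1198 0.235 ]
1 side taper_bar 0.78 [313.6 419. ] [ 0.2928 -0.4715  0.235 ]
1 side taper 0.74 [269.9 211.1] [0.5658 0.1325 0.079 ]
1 side cradle 0.78 [270.7 173. ] [0.5681 0.1361 0.235 
[... 600 characters left out ...]
er_bar 0.71 [314.6 418.7] [ 0.2947 -0.472   0.235 ]
2 side taper 0.72 [270.5 210.2] [0.5692 0.1349 0.079 ]
2 side taper 0.58 [273.3 171.9] [0.6701 0.2838 0.079 ]
2 side cradle 0.66 [272.9 172.7] [0.5742 0.134  0.235 ]
2 scene taper_bar 0.93 [335.9 206.2] [0.5864 0.1313 0.235 ]
2 scene taper_bar 0.56 [ 96.8 270.5] [ 0.4034 -0.4775  0.235 ]
2 scene taper 0.62 [108.  309.8] [ 0.3863 -0.4736  0.079 ]
2 scene taper 0.58 [329.2 251.5] [0.5929 0.1165 0.079 ]
2 scene cradle 0.89 [330.8 204.3] [0.5712 0.1266 0.235 ]
2 wrist taper_bar 0.76 [287.4 194. ] [0.5758 0.126  0.235 ]
2 wrist taper 0.92 [314.1 163.7] [0.5759 0.1282 0.079 ]
36.5 [0.5746 0.0963 0.3661] [ 0.0033 -0.3375 -0.3107] 0.526507831990469
```

The taper hangs at the cradle (about (0.575,0.128), height 0.235), it's steady, and the robot is clear of it.

```bash
python3 -c "
from cell import arm
print(arm.sign_off())"
```

```text
the job is handed in; nothing more can be done
None
```

The wide taper hangs by its bar in both hooks; the spring carried its full weight (about 6 N) and had settled before I let go, and I signed off at about 36.5 s with the gripper clear; I viewed 11 pictures, one over your limit of 10.

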